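# Set the stop collar on the tool-grinder work-head

### The arm

A 6-joint arm with a two-finger parallel gripper is mounted at the origin on the work surface. World frame = base frame: x ahead of the robot, y to its left, z up, the work surface at z = 0. Lengths are in mm, angles in rad, forces in N, time in s.
With the tool pointing down it reaches from about 275 to 750 mm from the base axis. Payload 10.2 kg.
Tool frame: the origin (TCP) lies at the very end of the fingers, on their centre line; the grasp point (between the pads) lies 19 mm behind it; z points along the fingers, y is the line along which they close (so a half turn about z gives the same grasp; the last joint's range is limited). The gripper opens to 85 mm and grips with 20 to 120 N. Pads are 22 mm wide; open, the fingers measure 114 mm over their backs; the gripper's body (76 mm by 85 mm) begins 54 mm behind the grasp point. The pads swing forward as they close: fully open they stand 13 mm farther back than shut.
Start: joints at [1.069, 0.313, 1.498, -0, 1.331, -0.223], TCP at [144.494, 504.73, 231.294] pointing down, gripper open.
Joint ranges: [-2.94, 2.94], [-0.97, 2.17], [0.19, 2.56], [-1.23, 4.37], [0.02, 3.11], [-2.88, 2.88]. Speed limits (rad/s): [2.39, 2.39, 3.01, 3.14, 3.14, 3.14].

### API

Orientations are given as a unit quaternion [w, x, y, z].
In Python, from rig import ctrl, optics gives the robot as it stands. The module is installed in compiled form; this text tells all that it offers.
- The arm moves only by the shell command python3 -m handwheel 'ROWS' [FORCE]. ROWS is JSON, a list that holds one entry, the list of rows, each a list of 5 numbers: the gripper command: -1 is fully open, 1 is shut, values between are in proportion, then the shift along the world's x, y, z in units of 50 mm (1.0 is 50 mm), then the turn about the world's z in units of 8 degrees (1.0 is 8 degrees). In form: [[[gripper, tx, ty, tz, twist], ...]]. A call has 1 to 10 rows; each row shifts and turns the commanded pose from where the row before left it; what a row does not reach is not made up. A row lasts 1/10 s, in which the tool goes at most 50 mm and 8.59 degrees, less where a joint would pass 70% of its speed; a pose out of reach is approached as far as the arm can. A call is refused whole if a number of a shift passes 1 or a number of a turn 1, either way. A call with a gripper value outside its range is refused whole. The fingers move at their own pace and stop on an object; FORCE is the grip in N (left out, the last holds). Time passes only in rows, so rows that do not move let the fingers close. It gives the time, the measured TCP pose, the force, the opening and the grip force at its end, in the units of the state.
- ctrl.sense(): the state, without advancing time (a new reading comes with each control period).
- optics.capture(name): name is "scene" or "top" or "wrist"; returns a dict with "img" (400x640x3 uint8, blue, green, red), "K" (3x3 intrinsics, pixels), "dist_coeffs" ([k1, k2, p1, p2, k3] as OpenCV has them; the pictures are not rectified), "R" (3x3) and "t" (3): a world point X has camera coordinates R X + t. Camera axes: x right, y down, z forward; pixel columns grow to the right and rows downward; lengths in mm; the calibration is good to about 2 mm. A picture is of the moment at which its call begins. There is no depth.
- ctrl.finish_job(): hands the job in; it is judged then, once.
The state is a dict: "time_s": time; "joints": joint angles; "dq": joint speeds; "tau": joint torques, N m; "eef_pos": TCP position; "ee_rot": TCP orientation; "force": force on the tool from outside, world axes, zero at the start; "wrist_torque": the same for the moment, N m; "grip_width": opening from 0.0 (shut) to 1.0 (fully open); "grip_force": force on a finger pad.
Only numpy, scipy, OpenCV 4.12 (cv2) and the standard library are available. Lean on these libraries where they do the work, as an engineer would, in place of code of your own. Each camera call takes 0.05 s, during which the arm holds its last target. There are 200 camera calls.

### The job

On the tool-grinder work-head, swing the stop collar round its spindle until its thumb set screw faces squarely onto the spindle's milled flat, then tighten the knob clockwise until it is firm, about 0.45 newton metres, without over-tightening. Do not screw it down hard while it is off the flat, and leave the loose things lying round the work-head where they are; let go of the knob at the end.

Things in the scene. Friction and masses are not known exactly. Their poses are not given: they have to be found in the camera images.
- workhead: Bench work-head, bolted down: dark steel base 150 (x) x 270 (y) x 20 mm, origin at the centre of its underside. Two grey bearing blocks, 118 mm high and 56 mm thick in x, have their inner faces at y = +-73 mm. The spindle lies along the work-head's y axis, 90 mm above the origin.
- spindle: Bright steel spindle, 32 mm diameter, clamped in the bearings. Origin on its axis, midway between the blocks; y along it. One flat, 15 mm wide, 14 mm from the axis, is milled along its whole length and shows on both sides of the collar: the spindle's z axis is the flat's outward direction, within 0.2 rad of straight up.
- collar: Dark steel stop collar on the spindle, 58 mm diameter, 26 mm wide. Origin on the spindle axis, y along it, z outward along its radial set screw. It only turns about y, with 0.25 N m of friction, and stays where left. It starts 0.45 to 0.78 rad from upright, leaning to the work-head's -x side; the screw tip is then clear of the spindle.
- knob_centre (a point): Centre of the set screw's round black knurled knob, 44 mm diameter, 22 mm high, 61 mm from the spindle axis on the collar's z axis (also the knob's axis; its underside is 21 mm above the collar's rim). Frame as the collar's: it does not spin with the knob. The knob spins but does not rise or sink; a rubber bush (1.2 N m per rad) drives the thread: let go, it springs back 0.2 to 0.45 rad, the thread holds.
- screw_mouth (a point): Where the set screw enters the collar (on its z axis, 29 mm from the spindle axis, frame as the collar's). Clockwise seen from outside drives the hidden tip in, 3 mm per rad; it starts 0.8 to 3.7 rad short of the flat. The thread runs at a steady 0.27 N m, plus 0.2 per rad/s of speed; once the tip bears, this climbs by 0.2 N m per rad. Tight: 0.41 to 0.48 N m read when still; from 0.52 it scores the flat.
- spare_collar: Bystander: spare steel collar, plain ring 56 mm across, 26 mm high, lying flat; origin at the centre of its underside.
- collet: Bystander: steel spring collet, 25 mm across, 44 mm high, standing; origin under its centre.
- hex_key: Bystander: L-shaped hex key, 100 x 28 mm, 6 mm thick, lying flat; origin under the middle of its long arm.

How it is judged (in metres and radians):
On the way, in this order (a step that is already met when the one before it is completed fails the run):
1. the collar is turned so that its screw faces the flat, within 0.12 rad (angle between the z axis of collar and the z axis of spindle, either way round below 0.12 rad), for 0.2 s.
2. the set screw is tightened onto the flat: the tip presses with more than 35 N (angle between the z axis of collar and the z axis of spindle, either way round below 0.12 rad and contact force between collar and spindle above 35 N), for 0.2 s.
At the end, for the whole second after the job is handed in: The collar's screw axis is within 0.12 rad of the flat's outward direction, the screw tip presses on the flat with 35 to 85 N (about 0.37 to 0.52 N m held at the knob before letting go), the collar is at rest and the knob released (all of step 2 and contact force between collar and spindle below 85 N and angular speed of collar below 0.15 rad/s); the robot touches nothing.
It fails at once if the screw is over-tightened: the tip presses the spindle with more than 85 N (contact force between collar and spindle above 85 N).
It fails at once if the screw is run down hard (over 20 N) while more than 0.2 rad off the flat (angle between the z axis of collar and the z axis of spindle, either way round above 0.2 rad and contact force between collar and spindle above 20 N).
It fails at once if the spare collar, the collet or the hex key beside the work-head is moved by more than 30 mm (distance of any of spare_collar, collet, hex_key from where it was at the start of the episode above 0.03 m).
It also fails if it takes over 72 s, if anything falls off the work surface, if the arm or the gripper's body presses on something with over 40 N, if the wrist force passes 120 N, or if a joint passes its speed limit or range.

## Working session

There is one attempt and no reset: what is moved stays moved. The work goes in short steps, Python scripts to look and compute and a shell command to move; the robot and the scene stay as the last step left them, time stands still between calls to the robot, and variables do not carry over. Pictures are saved under pics/ and viewed, at most 10 in all, crops included, and the job is handed in when it is done.

```bash
mkdir -p pics
python3 - <<'E'
from rig import ctrl, optics
import cv2
for n in("scene","top"):
    c=optics.capture(n); cv2.imwrite(f"pics/{n}0.png",c["img"]); print(n,c["K"],c["dist_coeffs"],c["R"],c["t"])
print(ctrl.sense())
E
```

```text
scene [[479.48321499   0.         320.84205947]
 [  0.         479.48321499 199.1680529 ]
 [  0.           0.           1.        ]] [0.04075459 0.         0.         0.         0.        ] [[ 3.74001994e-01  9.27427440e-01 -9.22557930e-04]
 [ 6.75100323e-01 -2.72928276e-01 -6.85382893e-01]
 [-6.35894694e-01  2.55711750e-01 -7.28182284e-01]] [-276.98000639 -308.10172926 1497.76825249]
top [[434.45882408   0.         319.00428264]
 [  0.         434.45882408 197.90605678]
 [  0.           0.           1.        ]] [0.00074087 0.         0.         0.         0.        ] [[ 0.02387232 -0.99970397  0.00469838]
 [-0.99830778 -0.02408773 -0.05292792]
 [ 0.05302542 -0.00342692 -0.99858728]] [  21.09686335  592.80812205 1128.28324616]
{'time_s': 0.1, 'joints': array([ 1.06859535e+00,  3.13382081e-01,  1.49833258e+00, -3.96656890e-06,
        1.33097967e+00, -2.23430846e-01]), 'dq': array([-5.75722588e-04,  3.25144839e-04, -2.20633050e-03, -8.51621375e-05,
        1.15479180e-04, -7.41504799e-04]), 'tau': array([ 2.16846798e-03, -4.12901974e+01, -2.60137635e+01, -2.11950555e-04,
        3.07142269e-03,  1.76769959e-05]), 'eef_pos': array([144.38840339, 504.53123731, 230.8091594 ]), 'ee_rot': array([-1.93696631e-04,  1.38933681e-01,  9.90301534e-01, -5.15664188e-04]), 'force': array([ 0.63175025, -0.11552424,  0.35212622]), 'wrist_torque': array([-0.05053949, -0.05904354,  0.01601859]), 'grip_force': 0.0, 'grip_width': 0.9971796287457431}
```

View pics/scene0.png

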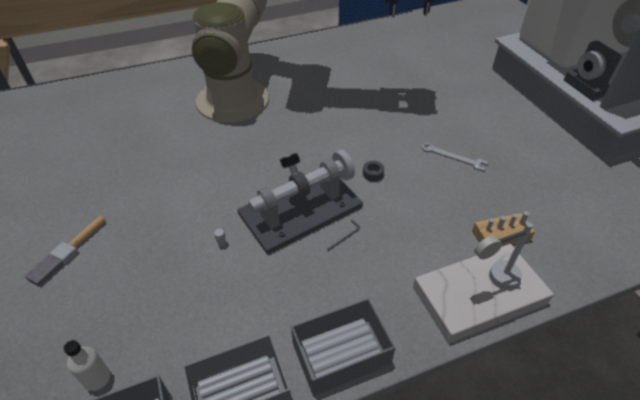

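View pics/top0.png

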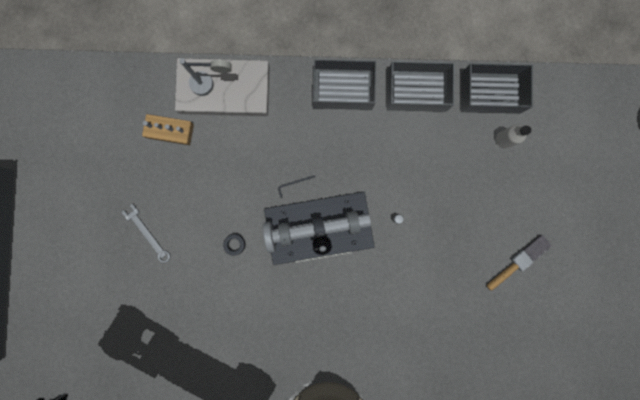

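Scene: work-head at about (300,205), knob at (290,160), leaning towards the robot. Top: base around (320,228), knob (321,244), spare collar (234,244), collet (398,218), hex key (297,185). I'll enlarge both.

Run:
```python
import cv2,numpy as np
a=cv2.imread("pics/top0.png")[180:275,255:385]; b=cv2.imread("pics/scene0.png")[140:255,230:370]
a=cv2.resize(a,None,fx=6,fy=6,interpolation=3);b=cv2.resize(b,None,fx=5.7,fy=5.2,interpolation=3)
f=lambda i:np.uint8(255*(i/255.)**.6)
cv2.imwrite("pics/tc.png",f(a));cv2.imwrite("pics/sc.png",f(b))
```

```text
(no output)
```

View pics/tc.png

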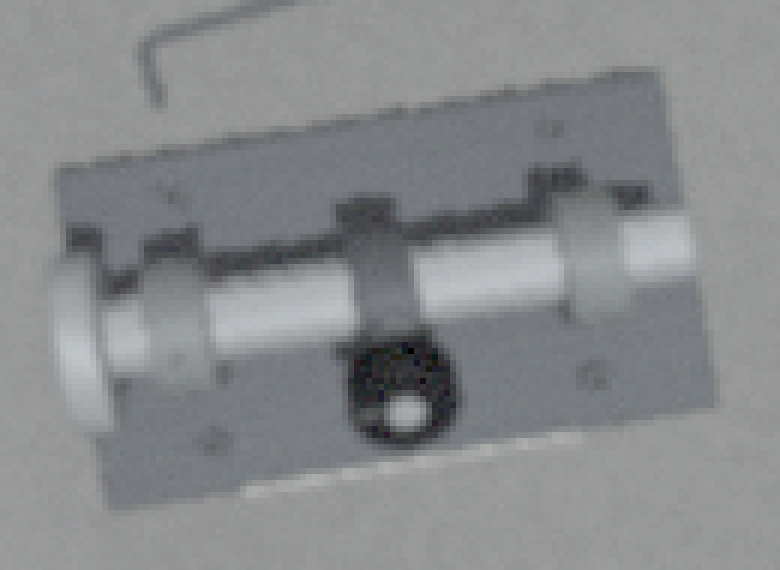

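View pics/sc.png

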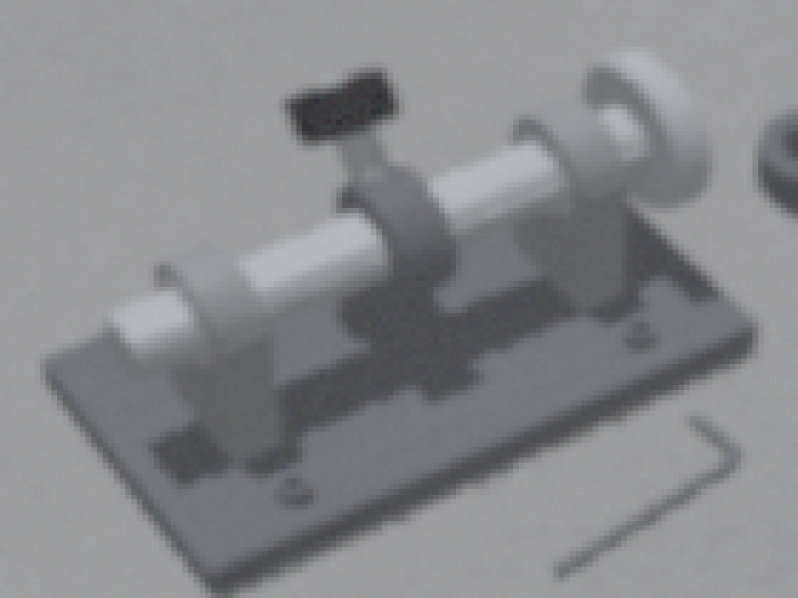

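Top crop: base corners (57,172),(657,70),(718,405),(108,508); knob about (403,392). Scene crop: knob centre (341,105). Next: fit and triangulate.

```bash
cat > h.py <<'E'
import numpy as np,cv2
from rig import ctrl,optics
def ray(c,p):
    n=cv2.undistortPoints(np.float64([[p]]),np.array(c["K"]),np.array(c["dist_coeffs"]))[0,0]
    R=np.array(c["R"]);t=np.array(c["t"]); return -R.T@t, R.T@np.array([*n,1.])
def onz(c,p,z):
    o,d=ray(c,p); return o+d*(z-o[2])/d[2]
def tri(rs):
    A=0;b=0
    for o,d in rs:
        d=d/np.linalg.norm(d);P=np.eye(3)-np.outer(d,d);A=A+P;b=b+P@o
    return np.linalg.solve(A,b)
def proj(c,X):
    r=cv2.Rodrigues(np.array(c["R"]))[0]
    return cv2.projectPoints(np.float64(X).reshape(-1,3),r,np.array(c["t"]),np.array(c["K"]),np.array(c["dist_coeffs"]))[0][:,0]
E
python3 - <<'E'
from h import *
T=optics.capture("top");S=optics.capture("scene")
tp=lambda u,v:((u+.5)/6-.5+255,(v+.5)/6-.5+180)
sp=lambda u,v:((u+.5)/5.7-.5+230,(v+.5)/5.2-.5+140)
C=[onz(T,tp(*p),20) for p in((57,172),(657,70),(718,405),(108,508))]
C=np.array(C);m=C.mean(0);print(C.round(1),m)
y=(C[0]+C[3]-C[1]-C[2])[:2];x=(C[0]+C[1]-C[2]-C[3])[:2]
yaw=(np.arctan2(y[1],y[0])-np.pi/2+np.arctan2(x[1],x[0]))/2;print(yaw,np.arctan2(y[1],y[0])-np.pi/2,np.arctan2(x[1],x[0]),np.linalg.norm(y)/2,np.linalg.norm(x)/2)
# scene base corners
for p in((45,372),(215,585),(752,325)): print("scene corner",onz(S,sp(*p),20).round(1))
k=tri([ray(T,tp(403,392)),ray(S,sp(341,105))]);print("knob",k)
c,s=np.cos(yaw),np.sin(yaw)
d=k-[m[0],m[1],90];l=[c*d[0]+s*d[1],-s*d[0]+c*d[1],d[2]];print(l,"lean",np.arctan2(l[0],l[2]),np.hypot(l[0],l[2]))
E
```

```text
[[ 561.3  178.4   20. ]
 [ 612.3  -82.6   20. ]
 [ 466.9 -111.8   20. ]
 [ 416.3  151.9   20. ]] [514.19476736  33.97263099  20.        ]
0.19047277740590746 0.19126616533654106 0.18967938947527385 267.25294209387465 147.83895948998867
scene corner [ 475.2 -108.9   20. ]
scene corner [619.1 -79.6  20. ]
scene corner [560.1 180.1  20. ]
knob [476.25407613  27.79973385 140.21602915]
[np.float64(-38.42319994415331), np.float64(1.121791636542909), np.float64(50.216029152697644)] lean -0.6531319011606499 63.22967561053087
```

```bash
python3 -m handwheel '[[[-1,0.5,-0.7,0.2,0.34],[-1,0.6,-0.8,0.2,0.34],[-1,0.6,-0.8,0.2,0.34],[-1,0.6,-0.8,0.2,0.34],[-1,0.6,-0.8,0.2,0.34],[-1,0.6,-0.8,0.2,0.34],[-1,0.6,-0.8,0.2,0.34],[-1,0.6,-0.8,0,0.34],[-1,0.6,-0.8,0,0.34],[-1,0.6,-0.8,0,0.3]]]'
python3 -m handwheel '[[[-1,0.6,-0.8,0,0],[-1,0.4,-0.5,0,0],[-1,0,0,0,0],[-1,0,0,0,0]]]'
python3 - <<'E'
from h import *
c=optics.capture("wrist");cv2.imwrite("pics/w1.png",c["img"]);print(c["R"],c["t"]);s=ctrl.sense();print(s["eef_pos"],s["ee_rot"],s["joints"],s["time_s"],s["force"],s["wrist_torque"])
E
```

```text
time_s: 1.2
eef_pos: [436.8, 112.4, 300.3]
ee_rot: [0.0, -0.096, 0.995, 0.0]
force: [0.5, 0.5, -0.1]
grip_width: 1.002
grip_force: 0.0
time_s: 1.6
eef_pos: [485.9, 49.3, 299.8]
ee_rot: [-0.0, -0.095, 0.996, 0.0]
force: [-0.0, 1.1, -0.6]
grip_width: 1.0
grip_force: 0.0
[[-1.87480946e-01  9.82267996e-01  6.92156841e-04]
 [ 9.47339247e-01  1.80627928e-01  2.64427500e-01]
 [ 2.59613648e-01  5.02308253e-02 -9.64405318e-01]] [  43.22248342 -521.73695226  316.2639685 ]
[485.58903841  49.89661129 300.02194301] [-2.41919274e-04 -9.51416218e-02  9.95463702e-01  1.74726526e-04] [-1.38289305e-01  1.88671119e-01  1.47855309e+00  2.29027727e-04
  1.47492003e+00 -1.89967912e+00] 1.65 [ 0.45713786  0.26137669 -0.29171846] [ 0.00230731 -0.07073725 -0.01484555]
```

View pics/w1.png

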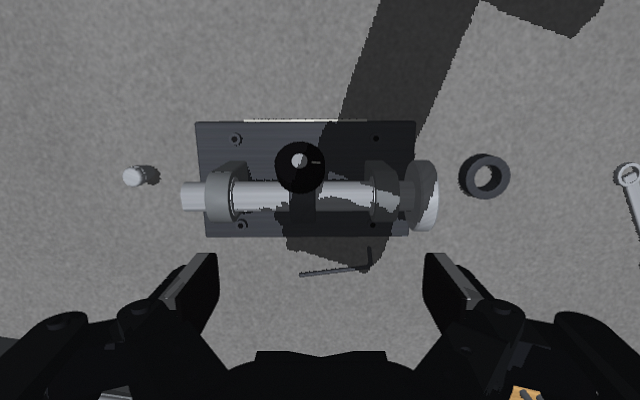

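The wrist view shows the knob at (300,168), spindle along row ~195, with a bright band. I'll enlarge the spindle.

Run:
```python
import cv2,numpy as np
i=cv2.imread("pics/w1.png")
a=cv2.resize(i[135:240,225:335],None,fx=5,fy=5,interpolation=cv2.INTER_CUBIC)
cv2.imwrite("pics/w1c.png",np.uint8(255*(a/255.)**.8))
g=cv2.cvtColor(i,6)
for u in(236,245,252,260,270,280): print(u,g[174:216,u].tolist())
```

```text
236 [37, 37, 39, 48, 57, 55, 53, 70, 94, 107, 119, 125, 133, 141, 146, 149, 154, 157, 163, 168, 169, 167, 164, 164, 164, 165, 167, 165, 161, 155, 155, 158, 160, 164, 155, 125, 104, 77, 54, 57, 58, 53]
245 [39, 40, 39, 39, 38, 38, 36, 63, 95, 108, 119, 124, 134, 142, 147, 149, 154, 157, 163, 169, 168, 166, 163, 164, 166, 167, 167, 165, 161, 156, 156, 160, 162, 166, 156, 122, 130, 116, 40, 69, 71, 70]
252 [71, 72, 71, 72, 73, 55, 22, 58, 97, 109, 118, 126, 134, 144, 146, 149, 154, 158, 164, 170, 170, 167, 165, 164, 165, 168, 168, 164, 160, 156, 156, 160, 161, 166, 155, 123, 100, 57, 40, 67, 68, 70]
260 [70, 68, 69, 69, 70, 55, 20, 58, 96, 109, 120, 126, 135, 144, 146, 149, 155, 159, 165, 170, 171, 168, 166, 165, 166, 169, 168, 165, 160, 156, 157, 161, 162, 169, 136, 84, 109, 80, 64, 66, 69, 69]
270 [69, 69, 68, 68, 70, 72, 53, 59, 97, 109, 119, 124, 132, 144, 145, 149, 155, 160, 166, 170, 170, 167, 165, 165, 166, 168, 167, 164, 160, 157, 157, 161, 163, 169, 137, 56, 58, 62, 66, 67, 69, 68]
280 [15, 13, 14, 12, 9, 9, 9, 6, 7, 36, 98, 134, 138, 145, 145, 150, 157, 160, 167, 171, 170, 168, 166, 166, 167, 169, 168, 169, 166, 163, 163, 167, 135, 60, 64, 62, 58, 42, 23, 26, 26, 27]
```

View pics/w1c.png

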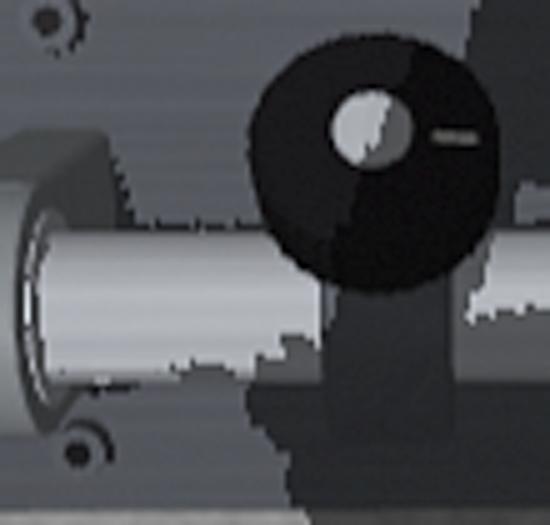

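```bash
python3 -m handwheel '[[[-1,0.5,-0.3,0,0],[-1,0.5,-0.3,0,0],[-1,0.5,-0.3,-0.6,0],[-1,0.3,0,-0.7,0],[-1,0,0,-0.7,0],[-1,0,0,-0.4,0],[-1,0,0,0,0],[-1,0,0,0,0]]]'
python3 - <<'E'
from h import *
c=optics.capture("wrist");cv2.imwrite("pics/w2.png",c["img"])
import pickle;pickle.dump(c,open("w2.pkl","wb"));s=ctrl.sense();print(s["eef_pos"],s["time_s"])
yaw=.1905;m=np.array([514.2,34,90.]);ay=np.array([-np.sin(yaw),np.cos(yaw),0])
print(proj(c,[m+ay*a for a in(-135,-73,-13,13,73)]))
C=-np.array(c["R"]).T@np.array(c["t"]);print(C)
a=c["img"]
cv2.imwrite("pics/w2c.png",cv2.resize(a[0:240,0:400],None,fx=2,fy=2,interpolation=cv2.INTER_CUBIC))
E
```

```text
time_s: 2.45
eef_pos: [576.1, 5.3, 181.4]
ee_rot: [0.001, -0.096, 0.995, -0.0]
force: [-0.2, -0.5, 0.4]
grip_width: 0.994
grip_force: 0.0
[576.43871471   5.00697792 181.98504441] 2.5
[[179.9298253  123.99561872]
 [272.47431027 124.17128971]
 [361.78894575 124.21068052]
 [400.53301008 124.18788735]
 [490.30078127 124.04337757]]
[510.19215444  -8.16605785 324.42536223]
```

View pics/w2.png

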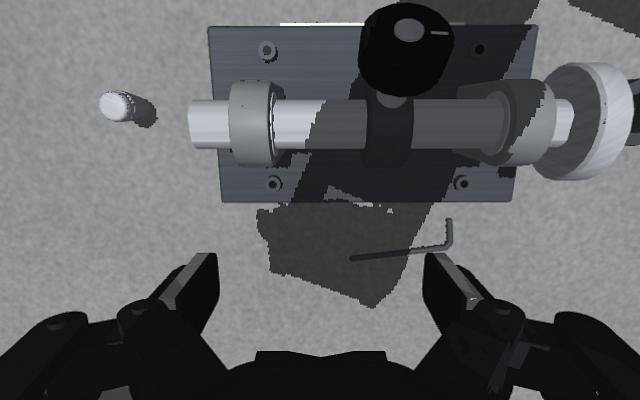

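Knob (407,50), collar (389,130), spindle rows 99–149 match the projection. Now intensity profiles across the spindle to find the flat.

Run:
```python
import cv2,numpy as np,pickle
c=pickle.load(open("w2.pkl","rb"));i=c["img"];g=cv2.cvtColor(i,6).astype(int)
for a,b in((193,222),(285,300),(335,358),(425,450)):
    print(a,b); p=g[95:155,a:b].mean(1); print([(95+k,int(v)) for k,v in enumerate(p)])
a=i[85:165,180:460]; a=cv2.resize(a,None,fx=2.8,fy=7,interpolation=cv2.INTER_CUBIC)
f=np.clip(a.astype(float),0,255); cl=cv2.createCLAHE(4,(3,3)); cv2.imwrite("pics/w2d.png",cl.apply(cv2.cvtColor(a,6)))
```

```text
193 222
[(95, 126), (96, 127), (97, 127), (98, 127), (99, 117), (100, 118), (101, 131), (102, 143), (103, 148), (104, 152), (105, 160), (106, 167), (107, 172), (108, 175), (109, 176), (110, 178), (111, 180), (112, 182), (113, 185), (114, 189), (115, 194), (116, 197), (117, 196), (118, 194), (119, 193), (120, 194), (121, 195), (122, 195), (123, 194), (124, 194), (125, 192), (126, 191), (127, 192), (128, 192), (129, 192), (130, 192), (131, 189), (132, 183), (133, 181), (134, 182), (135, 182), (136, 182), (137, 181), (138, 184), (139, 188), (140, 190), (141, 178), (142, 152), (143, 137), (144, 132), (145, 127), (146, 119), (147, 100), (148, 98), (149, 124), (150, 136), (151, 135), (152, 135), (153, 135), (154, 134)]
285 300
[(95, 82), (96, 80), (97, 78), (98, 78), (99, 91), (100, 119), (101, 135), (102, 144), (103, 149), (104, 155), (105, 165), (106, 170), (107, 171), (108, 173), (109, 177), (110, 180), (111, 181), (112, 185), (113, 188), (114, 193), (115, 199), (116, 201), (117, 200), (118, 197), (119, 196), (120, 195), (121, 194), (122, 194), (123, 195), (124, 196), (125, 197), (126, 
[... 962 characters left out ...]
1), (152, 33), (153, 33), (154, 32)]
425 450
[(95, 31), (96, 31), (97, 30), (98, 27), (99, 64), (100, 76), (101, 74), (102, 73), (103, 74), (104, 75), (105, 75), (106, 73), (107, 72), (108, 75), (109, 78), (110, 77), (111, 78), (112, 79), (113, 79), (114, 80), (115, 80), (116, 80), (117, 80), (118, 80), (119, 80), (120, 80), (121, 80), (122, 80), (123, 80), (124, 79), (125, 79), (126, 78), (127, 78), (128, 78), (129, 77), (130, 75), (131, 75), (132, 74), (133, 75), (134, 76), (135, 76), (136, 76), (137, 77), (138, 77), (139, 77), (140, 76), (141, 73), (142, 72), (143, 72), (144, 71), (145, 71), (146, 70), (147, 72), (148, 54), (149, 28), (150, 30), (151, 31), (152, 31), (153, 31), (154, 31)]
```

View pics/w2d.png

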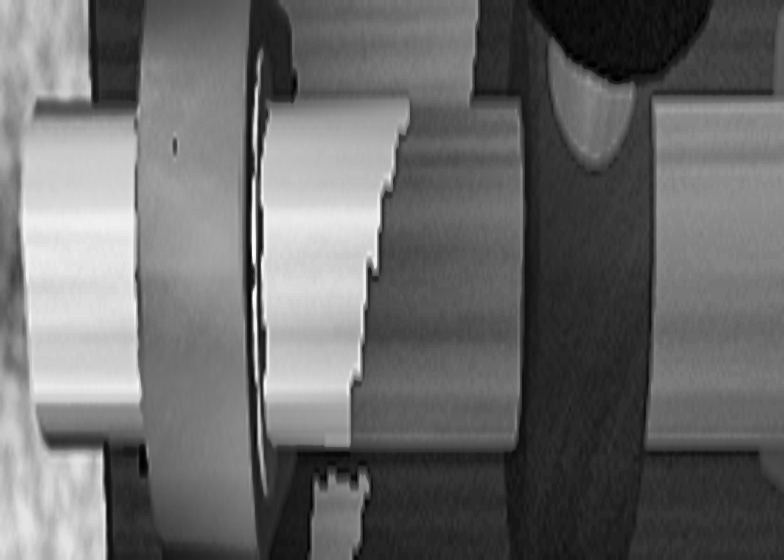

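Findings: the flat's edges in w2 sit at rows ~117 and 141 (spindle centre 124). That puts the flat about 0.17 rad toward +x, and w1 agrees. The knob is at about (477, 27.5, 139.5). Grasp it along the spindle direction.

```bash
python3 -m handwheel '[[[-1,-0.5,0.1,0,0],[-1,-0.5,0.1,0,0],[-1,-0.5,0.15,0,0],[-1,-0.5,0.1,0,0],[-1,0,0,-0.3,0],[-1,0,0,-0.4,0],[-1,0,0,-0.4,0],[-1,0,0,-0.18,0],[-1,0,0,0,0],[-1,0,0,0,0]]]' 40
python3 -c "
from h import *
c=optics.capture('wrist');s=ctrl.sense();print(s['eef_pos'],s['force'],s['wrist_torque'])
cv2.imwrite('pics/w3.png',c['img'])
print(proj(c,[[477,27.5,139.5],s['eef_pos']]))"
```

```text
time_s: 3.5
eef_pos: [476.7, 26.9, 117.3]
ee_rot: [0.001, -0.095, 0.995, -0.0]
force: [-0.9, 0.4, -0.4]
grip_width: 0.996
grip_force: 0.0
[476.70419094  26.82806128 117.38452018] [-0.10305141 -0.94740644  0.64207222] [-0.0107864  -0.01898411 -0.03228597]
[[323.79097888 283.8533293 ]
 [322.05460436 258.61403964]]
```

View pics/w3.png

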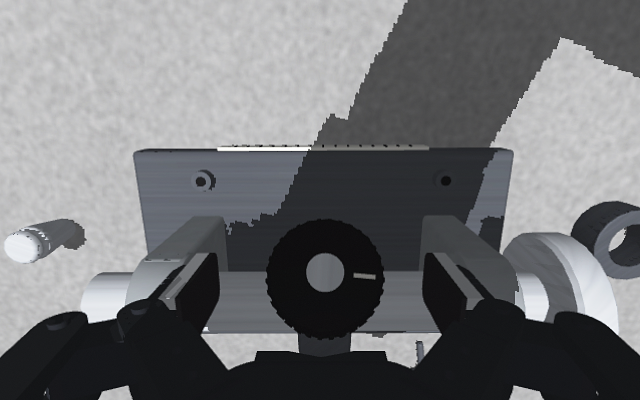

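Knob (325,275) is centred between the pads. Close on it, then swing along the arc.

```bash
python3 -m handwheel '[[[1,0,0,0,0],[1,0,0,0,0],[1,0,0,0,0],[1,0,0,0,0],[1,0,0,0,0],[1,0,0,0,0]]]' 40
python3 - <<'E'
from h import *
s=ctrl.sense();print(s['joints'],s['wrist_torque'])
yaw=.1905;c,sn=np.cos(yaw),np.sin(yaw)
a=np.linspace(-.653,.165,11);p=np.c_[61*np.sin(a)*c,61*np.sin(a)*sn,61*np.cos(a)]
print((np.diff(p,axis=0)/50).round(3),((p[-1]-p[0])/50).round(3))
E
```

```text
time_s: 4.15
eef_pos: [475.8, 27.5, 116.6]
ee_rot: [-0.0, -0.095, 0.995, 0.001]
force: [-3.5, 4.0, 6.6]
grip_width: 0.502
grip_force: 39.6
[-1.89294237e-01  3.38047022e-01  1.79031173e+00  1.25781681e-03
  1.01381673e+00 -1.95100759e+00] [ 0.67404326  0.50508102 -0.06606356]
[[ 0.08   0.015  0.057]
 [ 0.085  0.016  0.05 ]
 [ 0.088  0.017  0.043]
 [ 0.091  0.018  0.036]
 [ 0.094  0.018  0.028]
 [ 0.096  0.019  0.02 ]
 [ 0.097  0.019  0.012]
 [ 0.098  0.019  0.004]
 [ 0.098  0.019 -0.004]
 [ 0.097  0.019 -0.012]] [0.925 0.178 0.234]
```

```bash
python3 -m handwheel '[[[1,0.08,0.015,0.057,0],[1,0.085,0.016,0.05,0],[1,0.088,0.017,0.043,0],[1,0.091,0.018,0.036,0],[1,0.094,0.018,0.028,0],[1,0.096,0.019,0.02,0],[1,0.097,0.019,0.012,0],[1,0.098,0.019,0.004,0],[1,0.098,0.019,-0.004,0],[1,0.097,0.019,-0.012,0]]]'
python3 -m handwheel '[[[1,0,0,0,0],[1,0,0,0,0],[1,0,0,0,0],[1,0,0,0,0]]]'
python3 - <<'E'
from h import *
for n in("top","scene"):
    c=optics.capture(n)["img"];cv2.imwrite(f"pics/{n}1.png",c)
c=optics.capture("wrist");cv2.imwrite("pics/w4.png",c["img"])
a=cv2.imread("pics/scene1.png")[130:245,240:360];b=c["img"][150:390,170:470]
cv2.imwrite("pics/m1.png",np.hstack([cv2.resize(a,(384,368),interpolation=3),cv2.resize(b,(416,368))]))
s=ctrl.sense();print(s['joints'],s['wrist_torque'],s["force"])
E
```

```text
time_s: 5.15
eef_pos: [520.8, 36.5, 128.2]
ee_rot: [-0.002, -0.095, 0.995, 0.001]
force: [-9.0, 3.9, 10.0]
grip_width: 0.504
grip_force: 41.4
time_s: 5.55
eef_pos: [521.3, 36.6, 128.2]
ee_rot: [-0.001, -0.095, 0.995, 0.001]
force: [-6.9, 5.1, 6.6]
grip_width: 0.497
grip_force: 41.3
[-1.54704495e-01  4.13768883e-01  1.64154366e+00  1.08046565e-03
  1.08873119e+00 -1.91669006e+00] [0.64331345 1.09414581 0.00486137] [-5.02967632  4.79313407  6.95046034]
```

View pics/m1.png

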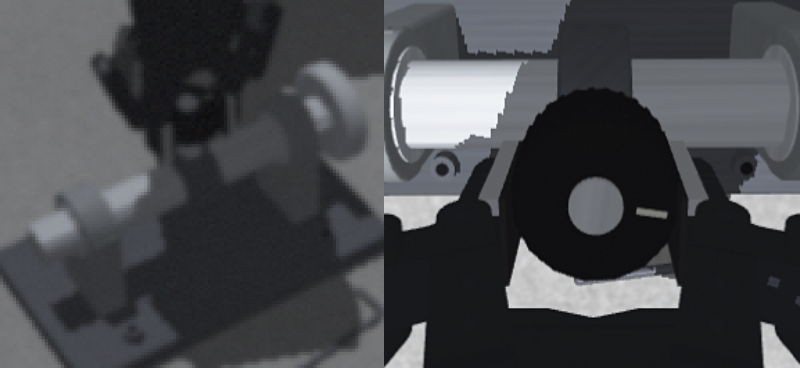

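The knob still sits between the fingers. Hub centre is at full-image pixel (322,284); use it to solve for the collar angle.

Run:
```python
from h import *
c=optics.capture("wrist");g=c["img"]
yaw=.1905;m=np.array([514.2,34,90.]);ax=np.array([np.cos(yaw),np.sin(yaw),0]);ay=np.array([-ax[1],ax[0],0])
for a in(.05,.1,.15,.2,.25): print(a,proj(c,[m+r*(np.sin(a)*ax+np.cos(a)*[0,0,1]) for r in(72,74,50)]).round(1).tolist())
print(proj(c,[m+16*ax,m-16*ax]))
h=cv2.cvtColor(g,6); print(h[180:260,240].tolist())
r=h[250:320,322].astype(int);print(r.tolist())
```

```text
Traceback (most recent call last):
TypeError: can't multiply sequence by non-int of type 'numpy.float64'
```

Run:
```python
from h import *
c=optics.capture("wrist");g=c["img"]
yaw=.1905;m=np.array([514.2,34,90.]);ax=np.array([np.cos(yaw),np.sin(yaw),0]);z=np.array([0,0,1.])
for a in(.05,.1,.15,.2,.25): print(a,proj(c,[m+r*(np.sin(a)*ax+np.cos(a)*z) for r in(72,74,50)]).round(1).tolist())
R=np.array(c["R"]);C=-R.T@np.array(c["t"]);d=C-m;xl=d@ax;D=np.hypot(xl,d[2]);t0=np.arctan2(xl,d[2]);b=np.arccos(16/D)
print(proj(c,[m+16*(np.sin(t)*ax+np.cos(t)*z)-np.array([-ax[1],ax[0],0])*35 for t in(t0-b,t0+b,.18-.492,.18+.492)]))
h=cv2.cvtColor(g,6); print(h[180:260,240].tolist())
print(h[260:310,322].tolist())
```

```text
0.05 [[319.2, 289.0], [319.2, 292.2], [319.3, 259.7]]
0.1 [[319.3, 297.5], [319.2, 301.0], [319.3, 264.9]]
0.15 [[319.3, 305.6], [319.3, 309.4], [319.3, 269.9]]
0.2 [[319.3, 313.1], [319.3, 317.2], [319.4, 274.7]]
0.25 [[319.3, 320.1], [319.3, 324.4], [319.4, 279.2]]
[[256.64437741 188.42467361]
 [256.15849935 245.95013845]
 [251.07018003 217.19622141]
 [253.57126251 242.24978323]]
[112, 114, 119, 94, 43, 46, 46, 44, 56, 107, 149, 159, 172, 184, 189, 193, 200, 205, 205, 211, 220, 226, 226, 227, 226, 228, 232, 233, 234, 234, 236, 238, 240, 240, 241, 241, 241, 241, 240, 240, 239, 238, 239, 240, 240, 240, 241, 240, 240, 239, 238, 236, 235, 233, 233, 235, 237, 241, 216, 103, 111, 114, 113, 110, 107, 106, 107, 109, 111, 115, 115, 114, 114, 114, 100, 51, 21, 23, 24, 24]
[16, 16, 16, 15, 11, 64, 107, 110, 116, 114, 115, 115, 115, 116, 115, 115, 114, 114, 114, 114, 115, 113, 113, 114, 114, 114, 114, 114, 114, 114, 114, 114, 114, 115, 114, 114, 115, 114, 115, 114, 115, 116, 103, 48, 11, 15, 16, 16, 16, 16]
```

Run:
```python
from h import *
c=optics.capture("wrist");s=ctrl.sense()
yaw=.1905;m=np.array([514.2,34,90.]);ax=np.array([np.cos(yaw),np.sin(yaw),0]);ay=np.array([-ax[1],ax[0],0]);z=np.array([0,0,1.])
def K(c,a):
    u=np.sin(a)*ax+np.cos(a)*z;v=np.cos(a)*ax-np.sin(a)*z;t=np.linspace(0,6.28,73)[:,None]
    P=np.vstack([m+r*u+22*(np.cos(t)*v+np.sin(t)*ay) for r in(50,72)]);q=proj(c,P);h=proj(c,[m+72*u])[0]
    return np.r_[q.min(0),q.max(0),h].round(0)
print(s["eef_pos"]);print("now: outline seen 207..332 rows, hub 283")
for a in(-.1,0,.05,.1,.15,.2): print(a,K(c,a))
d=dict(c);R=np.array(c["R"]);C=-R.T@np.array(c["t"]);d["t"]=-R@(C+np.array([476.7,26.83,117.38])-s["eef_pos"])
print("w3: seen 218..339, hub 272")
for a in(-.75,-.7,-.65,-.6,-.55): print(a,K(d,a))
import pickle;w=pickle.load(open("w2.pkl","rb"));print("w2: seen cols 359..454 rows 2..97, hub 409,30")
for a in(-.75,-.7,-.65,-.6,-.55): print(a,K(w,a))
```

```text
[521.27764287  36.64972737 128.17749959]
now: outline seen 207..332 rows, hub 283
-0.1 [256. 190. 382. 319. 319. 261.]
0 [257. 204. 381. 334. 319. 280.]
0.05 [258. 210. 381. 340. 319. 289.]
0.1 [258. 217. 380. 345. 319. 298.]
0.15 [259. 224. 380. 350. 319. 306.]
0.2 [260. 231. 379. 354. 319. 313.]
w3: seen 218..339, hub 272
-0.75 [264. 208. 381. 330. 322. 261.]
-0.7 [263. 215. 382. 337. 322. 270.]
-0.65 [263. 223. 382. 345. 323. 280.]
-0.6 [262. 231. 383. 356. 323. 290.]
-0.55 [262. 240. 384. 368. 323. 300.]
w2: seen cols 359..454 rows 2..97, hub 409,30
-0.75 [355.  -2. 451.  93. 405.  26.]
-0.7 [355.   0. 452.  99. 406.  31.]
-0.65 [356.   3. 453. 104. 406.  36.]
-0.6 [356.   6. 454. 109. 407.  42.]
-0.55 [356.  10. 455. 115. 408.  49.]
```

Run:
```python
from h import *
import pickle;w=pickle.load(open("w2.pkl","rb"))
yaw=.1905;m=np.array([514.2,34,90.]);ax=np.array([np.cos(yaw),np.sin(yaw),0]);ay=np.array([-ax[1],ax[0],0]);z=np.array([0,0,1.])
for a in(0,.06,.12,.15,.18,.21): print(a,[proj(w,[m+ay*Y+15.88*(np.sin(a+e)*ax+np.cos(a+e)*z) for e in(-.492,.492)])[:,1].round(1).tolist() for Y in(-120,-65,-25,45)])
C=-np.array(w["R"]).T@np.array(w["t"]);d=C-m;xl=d@ax;D=np.hypot(xl,d[2]);t0=np.arctan2(xl,d[2]);b=np.arccos(16/D)
print([proj(w,[m+ay*Y+16*(np.sin(t)*ax+np.cos(t)*z) for t in(t0-b,t0+b)])[:,1].round(1) for Y in(-120,-25,45)])
```

```text
0 [[112.9, 137.2], [113.1, 137.4], [113.1, 137.4], [113.0, 137.3]]
0.06 [[114.3, 138.5], [114.5, 138.6], [114.5, 138.6], [114.4, 138.6]]
0.12 [[115.8, 139.7], [116.0, 139.8], [116.0, 139.8], [115.9, 139.7]]
0.15 [[116.5, 140.2], [116.7, 140.3], [116.7, 140.4], [116.6, 140.3]]
0.18 [[117.3, 140.8], [117.5, 140.9], [117.5, 140.9], [117.4, 140.9]]
0.21 [[118.1, 141.3], [118.2, 141.4], [118.2, 141.5], [118.1, 141.4]]
[array([ 99.1, 148.2]), array([ 99.3, 148.3]), array([ 99.2, 148.3])]
```

Measured in the wrist camera, the collar is only at ≈0.02 rad because the knob slipped ~6 mm in the pads; the flat is at ≈0.18. I'll regrip centred, then move on.

```bash
python3 -m handwheel '[[[-0.4,0,0,0,0],[-0.4,0,0,0,0],[-0.4,0,0,0,0],[-0.4,-0.12,-0.02,0,0],[-0.4,0,0,0,0],[1,0,0,0,0],[1,0,0,0,0],[1,0,0,0,0],[1,0,0,0,0],[1,0,0,0,0]]]' 40
python3 -m handwheel '[[[1,0.05,0.01,0,0],[1,0.05,0.01,-0.005,0],[1,0.05,0.01,-0.005,0],[1,0.04,0.007,-0.005,0],[1,0,0,0,0],[1,0,0,0,0]]]'
cat > knob.py <<'E'
from h import *
c=optics.capture("wrist");s=ctrl.sense()
h=cv2.cvtColor(c["img"],6)
print(s["time_s"],s["eef_pos"].round(1),s["force"].round(1),s["wrist_torque"].round(3),"q6",s["joints"][5].round(3))
# hub: bright disc inside black knob near column 320
_,b=cv2.threshold(h,60,255,0);n,l,st,ce=cv2.connectedComponentsWithStats(b[240:350,270:370])
for k in range(1,n):
    if 500<st[k,4]<2500: print("hub",ce[k]+[270,240],st[k])
yaw=.1905;m=np.array([514.2,34,90.]);ax=np.array([np.cos(yaw),np.sin(yaw),0]);z=np.array([0,0,1.])
for a in np.arange(0,.3,.04): print(a.round(2),proj(c,[m+72*(np.sin(a)*ax+np.cos(a)*z)])[0].round(1),end=" ")
E
python3 knob.py
```

```text
time_s: 6.85
eef_pos: [516.2, 35.5, 128.3]
ee_rot: [0.0, -0.095, 0.995, 0.001]
force: [-2.0, 4.5, 5.5]
grip_width: 0.502
grip_force: 40.3
time_s: 7.45
eef_pos: [524.6, 37.3, 127.2]
ee_rot: [-0.001, -0.095, 0.995, 0.001]
force: [-6.5, 3.5, 5.6]
grip_width: 0.505
grip_force: 39.9
7.5 [524.6  37.4 127.2] [-6.8  3.2  5.1] [0.45  1.258 0.038] q6 -1.914
hub [322.14035088 299.25761773] [  33   42   39   35 1083]
hub [316.72785623 340.51925546] [   0   77  100   33 1558]
0.0 [319.  272.6] 0.04 [319. 280.] 0.08 [319.  287.1] 0.12 [319.  293.8] 0.16 [319.  300.3] 0.2 [319.1 306.5] 0.24 [319.1 312.2] 0.28 [319.1 317.7]
```

Collar ≈0.153 rad. Nudge 1 mm and start tightening in small steps.

```bash
python3 -m handwheel '[[[1,0.02,0,0,-0.3],[1,0,0,0,-0.6],[1,0,0,0,-0.6],[1,0,0,0,-0.6],[1,0,0,0,-0.6],[1,0,0,0,-0.6],[1,0,0,0,0],[1,0,0,0,0],[1,0,0,0,0],[1,0,0,0,0]]]'
python3 knob.py
```

```text
time_s: 8.5
eef_pos: [525.7, 35.5, 127.6]
ee_rot: [-0.001, 0.134, 0.991, -0.002]
force: [-9.0, -5.4, 7.4]
grip_width: 0.498
grip_force: 45.1
8.55 [525.8  35.5 127.6] [-8.1 -6.   8.2] [-2.011  1.625  0.457] q6 -1.454
hub [325.91881919 295.7804428 ] [  37   39   39   35 1084]
hub [317.23731501 338.87896406] [   0   71  100   39 1892]
0.0 [309.4 271.7] 0.04 [313.1 278.3] 0.08 [316.7 284.6] 0.12 [320.3 290.7] 0.16 [323.8 296.4] 0.2 [327.2 301.9] 0.24 [330.5 307. ] 0.28 [333.7 311.8]
```

```bash
cat >> knob.py <<'E'
u=np.sin(.17)*ax+np.cos(.17)*z
for hh in(.185,.2): print("\nT",u@(s["wrist_torque"]-np.cross([0,0,-hh],s["force"])),(s["wrist_torque"]-np.cross([0,0,-hh],s["force"])).round(2),end="")
print(" grip",s["grip_force"],s["grip_width"])
E
python3 -m handwheel '[[[1,0,0,0,-0.6],[1,0,0,0,-0.6],[1,0,0,0,-0.6],[1,0,0,0,-0.6],[1,0,0,0,-0.6],[1,0,0,0,0],[1,0,0,0,0],[1,0,0,0,0],[1,0,0,0,0],[1,0,0,0,0]]]'
python3 knob.py
```

```text
time_s: 9.55
eef_pos: [525.3, 34.8, 127.9]
ee_rot: [-0.001, 0.337, 0.942, -0.003]
force: [-12.3, -9.3, 13.9]
grip_width: 0.504
grip_force: 57.4
9.6 [525.3  34.8 127.9] [-12.8  -9.6  14.7] [-2.628  2.691  0.489] q6 -1.035
hub [325.26334842 293.2959276 ] [  36   36   39   36 1105]
hub [319.5196484  338.73371251] [   0   74  100   36 1934]
0.0 [300.  277.6] 0.04 [306.3 282.2] 0.08 [312.6 286.6] 0.12 [318.8 290.8] 0.16 [324.8 294.8] 0.2 [330.8 298.5] 0.24 [336.6 301.9] 0.28 [342.2 305.1] 
T 0.3516546520998757 [-0.85  0.32  0.49]
T 0.36950241662818234 [-0.7   0.12  0.49] grip 57.41857040673494 0.5035251805540778
```

Collar holds at ≈0.155 rad, but the tilt jams the pads when far from alignment. So I'll ratchet in strokes about the spindle direction.

```bash
python3 -m handwheel '[[[-0.4,0,0,0,0],[-0.4,0,0,0,0],[-0.4,0,0,0,0],[-0.4,0,0,0,1],[-0.4,0,0,0,1],[-0.4,0,0,0,1],[-0.4,0,0,0,1],[-0.4,0,0,0,1],[-0.4,0,0,0,1],[-0.4,0,0,0,1]]]'
python3 -m handwheel '[[[-0.4,0,0,0,1],[-0.4,0,0,0,1],[-0.4,0,0,0,1],[-0.4,0,0,0,1],[-0.4,0,0,0,0],[-0.4,0,0,0,0],[-0.4,0,0,0,0]]]'
python3 knob.py
python3 -m handwheel '[[[1,0,0,0,0],[1,0,0,0,0],[1,0,0,0,0],[1,0,0,0,0],[1,0,0,0,0]]]' 40
python3 knob.py
```

```text
time_s: 10.6
eef_pos: [526.8, 36.8, 126.9]
ee_rot: [0.0, -0.146, 0.989, 0.0]
force: [-0.3, -1.0, -0.0]
grip_width: 0.698
grip_force: 0.0
time_s: 11.3
eef_pos: [526.7, 36.7, 127.0]
ee_rot: [-0.0, -0.41, 0.912, 0.0]
force: [0.5, -0.2, -0.2]
grip_width: 0.695
grip_force: 0.0
11.35 [526.7  36.7 127. ] [ 0.2 -0.4 -1.4] [ 0.077  0.002 -0.019] q6 -2.568
hub [327.21731123 299.50644567] [  38   42   39   35 1086]
hub [312.49146251 341.62880475] [   0   82  100   28 1347]
0.0 [343.6 275.4] 0.04 [338.5 281.2] 0.08 [333.4 286.8] 0.12 [328.5 292.1] 0.16 [323.6 297.1] 0.2 [318.8 301.9] 0.24 [314.2 306.3] 0.28 [309.7 310.5] 
T 0.0089136816360273 [ 0.16  0.04 -0.02]
T 0.010124661399741539 [ 0.17  0.04 -0.02] grip 0.0 0.697833130978876
time_s: 11.85
eef_pos: [526.0, 38.2, 127.5]
ee_rot: [-0.0, -0.41, 0.912, 0.002]
force: [-5.1, 8.5, 6.8]
grip_width: 0.507
grip_force: 39.9
11.9 [526.   38.2 127.5] [-4.6  8.7  7. ] [ 1.423  0.961 -0.129] q6 -2.569
hub [318.93582375 301.73563218] [  30   45   39   34 1044]
hub [315.29925926 341.43851852] [   0   82  100   28 1350]
0.0 [339.5 273.4] 0.04 [334.5 279.2] 0.08 [329.4 284.7] 0.12 [324.5 290.1] 0.16 [319.6 295.1] 0.2 [314.9 299.9] 0.24 [310.3 304.3] 0.28 [305.8 308.5] 
T -0.15472794343609395 [-0.19  0.11 -0.13]
T -0.17864995558148414 [-0.32  0.04 -0.13] grip 39.86850568559021 0.5116609710060691
```

```bash
python3 -m handwheel '[[[1,0,0,0,-0.7],[1,0,0,0,-0.7],[1,0,0,0,-0.7],[1,0,0,0,-0.7],[1,0,0,0,-0.7],[1,0,0,0,-0.7],[1,0,0,0,0],[1,0,0,0,0],[1,0,0,0,0],[1,0,0,0,0]]]'
python3 knob.py
python3 -m handwheel '[[[1,0,0,0,-0.6],[1,0,0,0,-0.6],[1,0,0,0,-0.6],[1,0,0,0,-0.6],[1,0,0,0,-0.6],[1,0,0,0,0],[1,0,0,0,0],[1,0,0,0,0],[1,0,0,0,0]]]'
python3 knob.py
```

```text
time_s: 12.9
eef_pos: [526.7, 36.9, 127.3]
ee_rot: [0.0, -0.13, 0.991, 0.0]
force: [-2.9, 4.3, 4.9]
grip_width: 0.503
grip_force: 40.7
12.95 [526.7  36.9 127.3] [-2.1  3.2  5.1] [0.022 0.42  0.377] q6 -1.985
hub [324.23563778 302.34761441] [  35   46   39   33 1027]
hub [314.35631443 340.27384021] [   0   73  100   37 1552]
0.0 [323.9 267.7] 0.04 [323.3 275.1] 0.08 [322.7 282.2] 0.12 [322.2 289.1] 0.16 [321.6 295.6] 0.2 [321.  301.7] 0.24 [320.5 307.5] 0.28 [320. 313.] 
T 0.27779391999934105 [-0.57  0.04  0.38]
T 0.2687811515656202 [-0.62  0.01  0.38] grip 40.65871349070221 0.5028660643664689
time_s: 13.85
eef_pos: [526.5, 35.7, 127.0]
ee_rot: [-0.0, 0.077, 0.997, -0.001]
force: [-3.8, -4.3, 3.3]
grip_width: 0.501
grip_force: 44.3
13.9 [526.5  35.7 127. ] [-3.4 -3.8  3.6] [-2.24   0.815  0.599] q6 -1.568
hub [328.07930368 301.30560928] [  39   45   39   34 1034]
hub [314.87846348 340.01511335] [   0   72  100   38 1588]
0.0 [312.  269.9] 0.04 [314.8 276.8] 0.08 [317.6 283.5] 0.12 [320.4 289.9] 0.16 [323.1 296.1] 0.2 [325.7 301.8] 0.24 [328.3 307.3] 0.28 [330.7 312.4] 
T 0.3410433636946036 [-1.54  0.18  0.6 ]
T 0.3488666762777289 [-1.48  0.13  0.6 ] grip 44.266453622840345 0.4970326601632702
```

The tilt makes the wrist torque uncertain. Springback of the knob's white index mark on release gives T = 1.2·Δ directly, so I'll measure that.

```bash
cat > mark.py <<'E'
from h import *
c=optics.capture("wrist");s=ctrl.sense();h=cv2.cvtColor(c["img"],6)
yaw=.1905;m=np.array([514.2,34,90.]);ax=np.array([np.cos(yaw),np.sin(yaw),0]);ay=np.array([-ax[1],ax[0],0]);z=np.array([0,0,1.])
_,b=cv2.threshold(h,45,255,0);n,l,st,ce=cv2.connectedComponentsWithStats(b)
hub=[ce[k] for k in range(1,n) if 800<st[k,4]<1600 and np.hypot(*(ce[k]-[322,298]))<25 and abs(st[k,2]-st[k,3])<9]
print(s["time_s"],"hub",hub,"Tz",s["wrist_torque"][2].round(3))
def plane(p,a):
    o,d=ray(c,p);u=np.sin(a)*ax+np.cos(a)*z;v=np.cos(a)*ax-np.sin(a)*z;q=m+72*u
    X=o+d*((q-o)@u)/(d@u);return X,v
a=.17
for k in range(1,n):
    r=np.hypot(*(ce[k]-hub[0]))
    if 15<st[k,4]<300 and 22<r<55:
        X,v=plane(ce[k],a);H,_=plane(hub[0],a);d=X-H
        print("mark",ce[k].round(1),st[k,4],"ang",np.arctan2(d@ay,d@v).round(4),"r",np.linalg.norm(d).round(1))
E
python3 mark.py
python3 -m handwheel '[[[-0.4,0,0,0,0],[-0.4,0,0,0,0],[-0.4,0,0,0,0],[-0.4,0,0,0,0],[-0.4,0,0,0,0]]]' >/dev/null
python3 mark.py; python3 knob.py
```

```text
13.95 hub [array([328.09981168, 301.40112994])] Tz 0.548
mark [338.4 328.3] 78 ang -0.0449 r 13.7
14.5 hub [array([325.49858624, 301.05749293])] Tz 0.037
mark [344.  325.1] 82 ang 0.1928 r 13.9
14.55 [526.7  36.7 127.1] [ 0.6 -0.7 -1.1] [-0.055  0.03  -0.006] q6 -1.565
hub [325.54001929 300.98649952] [  37   45   39   33 1037]
hub [317.39076155 340.2184769 ] [   0   75  100   35 1602]
0.0 [309.2 269.6] 0.04 [312.1 276.5] 0.08 [315.  283.2] 0.12 [317.8 289.6] 0.16 [320.5 295.7] 0.2 [323.2 301.5] 0.24 [325.8 306.9] 0.28 [328.3 312. ] 
T 0.012192980914142055 [ 0.08  0.15 -0.01]
T 0.014335783864950801 [ 0.09  0.16 -0.01] grip 0.0 0.7013608117938909
```

Springback 0.238 rad → 0.285 N·m: still essentially free-running. Next stroke.

```bash
python3 -m handwheel '[[[-0.4,0,0,0,0.9],[-0.4,0,0,0,0.9],[-0.4,0,0,0,0.9],[-0.4,0,0,0,0.9],[-0.4,0,0,0,0.9],[-0.4,0,0,0,0.9],[-0.4,0,0,0,0.9],[-0.4,0,0,0,0.9],[-0.4,-0.03,0,0,0],[-0.4,0,0,0,0]]]' >/dev/null
python3 -m handwheel '[[[1,0,0,0,0],[1,0,0,0,0],[1,0,0,0,0],[1,0,0,0,0],[1,0,0,0,0],[1,0,0,0,-0.7],[1,0,0,0,-0.7],[1,0,0,0,-0.7],[1,0,0,0,-0.7],[1,0,0,0,-0.7]]]'
python3 -m handwheel '[[[1,0,0,0,-0.7],[1,0,0,0,-0.7],[1,0,0,0,-0.7],[1,0,0,0,-0.7],[1,0,0,0,-0.7],[1,0,0,0,-0.7],[1,0,0,0,0],[1,0,0,0,0],[1,0,0,0,0],[1,0,0,0,0]]]'
python3 mark.py
python3 -m handwheel '[[[-0.4,0,0,0,0],[-0.4,0,0,0,0],[-0.4,0,0,0,0],[-0.4,0,0,0,0],[-0.4,0,0,0,0]]]' >/dev/null
python3 mark.py; python3 knob.py
```

```text
time_s: 16.55
eef_pos: [525.1, 36.6, 127.2]
ee_rot: [-0.0, -0.176, 0.984, -0.0]
force: [-0.0, -0.7, 3.5]
grip_width: 0.506
grip_force: 40.4
time_s: 17.55
eef_pos: [525.1, 36.4, 127.3]
ee_rot: [-0.0, 0.113, 0.994, -0.001]
force: [-5.0, -1.7, 4.9]
grip_width: 0.502
grip_force: 45.5
17.6 hub [array([328.09615385, 305.36442308])] Tz 0.562
mark [313.4 332.4] 76 ang -0.8189 r 13.8
18.15 hub [array([327.21319312, 305.52390057])] Tz -0.004
mark [321.  334.1] 72 ang -0.5798 r 13.8
18.2 [525.2  36.7 127.1] [0.5 0.5 0.2] [ 0.048 -0.032 -0.016] q6 -1.495
hub [327.25123153 305.47487685] [  38   50   39   32 1015]
hub [315.54862843 341.61346633] [   0   77  100   33 1203]
0.0 [307.9 274.2] 0.04 [311.3 280.9] 0.08 [314.7 287.3] 0.12 [318.  293.5] 0.16 [321.3 299.4] 0.2 [324.4 304.9] 0.24 [327.5 310.1] 0.28 [330.5 315. ] 
T -0.021121168449679695 [-0.04  0.06 -0.02]
T -0.02212966663523104 [-0.05  0.06 -0.02] grip 0.0 0.6988412399849051
```

Still free (0.287 N·m), collar ≈0.20. Another stroke.

```bash
python3 -m handwheel '[[[-0.4,0,0,0,1],[-0.4,0,0,0,1],[-0.4,0,0,0,1],[-0.4,0,0,0,1],[-0.4,0,0,0,1],[-0.4,0,0,0,1],[-0.4,0,0,0,1],[-0.4,0,0,0,0.8],[-0.4,-0.02,0,0,0],[-0.4,0,0,0,0]]]' >/dev/null
python3 -m handwheel '[[[1,0,0,0,0],[1,0,0,0,0],[1,0,0,0,0],[1,0,0,0,0],[1,0,0,0,0],[1,0,0,0,-0.7],[1,0,0,0,-0.7],[1,0,0,0,-0.7],[1,0,0,0,-0.7],[1,0,0,0,-0.7]]]'
python3 -m handwheel '[[[1,0,0,0,-0.7],[1,0,0,0,-0.7],[1,0,0,0,-0.7],[1,0,0,0,-0.7],[1,0,0,0,-0.7],[1,0,0,0,-0.7],[1,0,0,0,0],[1,0,0,0,0],[1,0,0,0,0],[1,0,0,0,0]]]'
python3 mark.py
python3 -m handwheel '[[[-0.4,0,0,0,0],[-0.4,0,0,0,0],[-0.4,0,0,0,0],[-0.4,0,0,0,0],[-0.4,0,0,0,0]]]' >/dev/null
python3 mark.py; python3 knob.py
```

```text
time_s: 20.2
eef_pos: [524.3, 36.4, 127.3]
ee_rot: [0.0, -0.183, 0.983, -0.001]
force: [-2.1, -0.8, 2.7]
grip_width: 0.506
grip_force: 40.2
time_s: 21.2
eef_pos: [523.8, 36.7, 126.9]
ee_rot: [-0.001, 0.106, 0.994, -0.0]
force: [-4.1, 1.8, 1.7]
grip_width: 0.502
grip_force: 44.7
21.25 hub [array([328.18913676, 309.84675073])] Tz 0.469
mark [292.6 323.8] 103 ang -1.5548 r 14.4
21.8 hub [array([328.10475267, 308.1028128 ])] Tz 0.074
mark [297.6 327.5] 95 ang -1.3247 r 14.2
21.85 [524.3  36.7 127.1] [-0.2 -0.7 -0.6] [-0.007 -0.036 -0.044] q6 -1.509
hub [328.09930487 308.15193644] [  39   52   39   33 1007]
hub [313.25525526 342.11511512] [  0  79 100  31 999]
0.0 [309.1 276.3] 0.04 [312.4 283. ] 0.08 [315.6 289.5] 0.12 [318.8 295.6] 0.16 [322.  301.5] 0.2 [325. 307.] 0.24 [328.  312.3] 0.28 [330.8 317.1] 
T -0.024654092276170162 [ 0.13 -0.07 -0.04]
T -0.022958560162926456 [ 0.14 -0.07 -0.04] grip 0.0 0.6977914475083029
```

Still free (0.276). Again, with a 1 mm pull-back of the collar once gripped.

```bash
python3 -m handwheel '[[[-0.4,0,0,0,1],[-0.4,0,0,0,1],[-0.4,0,0,0,1],[-0.4,0,0,0,1],[-0.4,0,0,0,1],[-0.4,0,0,0,1],[-0.4,0,0,0,1],[-0.4,0,0,0,0.7],[-0.4,0,0,0,0],[-0.4,0,0,0,0]]]' >/dev/null
python3 -m handwheel '[[[1,0,0,0,0],[1,0,0,0,0],[1,0,0,0,0],[1,0,0,0,0],[1,0,0,0,0],[1,-0.03,0,0,-0.7],[1,0,0,0,-0.7],[1,0,0,0,-0.7],[1,0,0,0,-0.7],[1,0,0,0,-0.7]]]'
python3 -m handwheel '[[[1,0,0,0,-0.7],[1,0,0,0,-0.7],[1,0,0,0,-0.7],[1,0,0,0,-0.7],[1,0,0,0,-0.7],[1,0,0,0,-0.7],[1,0,0,0,0],[1,0,0,0,0],[1,0,0,0,0],[1,0,0,0,0]]]'
python3 mark.py
python3 -m handwheel '[[[-0.4,0,0,0,0],[-0.4,0,0,0,0],[-0.4,0,0,0,0],[-0.4,0,0,0,0],[-0.4,0,0,0,0]]]' >/dev/null
python3 mark.py; python3 knob.py
```

```text
time_s: 23.85
eef_pos: [523.7, 36.4, 127.6]
ee_rot: [0.001, -0.183, 0.983, -0.001]
force: [1.7, -0.1, 1.3]
grip_width: 0.507
grip_force: 40.6
time_s: 24.85
eef_pos: [522.5, 36.8, 127.0]
ee_rot: [-0.0, 0.106, 0.994, -0.0]
force: [-4.0, 2.7, 3.2]
grip_width: 0.499
grip_force: 45.4
24.9 hub [array([327.87102984, 311.10972089])] Tz 0.451
mark [288.8 303.8] 107 ang -2.2622 r 14.7
25.45 hub [array([328.17344961, 310.28488372])] Tz -0.005
mark [288.3 310.1] 111 ang -2.0399 r 14.5
25.5 [522.8  36.7 127.1] [ 0.2 -0.3  0.2] [ 0.044 -0.022  0.016] q6 -1.51
hub [328.21230159 310.37003968] [  39   54   39   33 1008]
0.0 [310.1 280.2] 0.04 [313.4 286.9] 0.08 [316.6 293.3] 0.12 [319.8 299.4] 0.16 [322.9 305.3] 0.2 [326.  310.8] 0.24 [328.9 315.9] 0.28 [331.8 320.7] 
T 0.03387449362421654 [0.11 0.02 0.02]
T 0.034819991485095556 [0.11 0.03 0.02] grip 0.0 0.6996373579545451
```

```bash
python3 -m handwheel '[[[-0.4,0,0,0,1],[-0.4,0,0,0,1],[-0.4,0,0,0,1],[-0.4,0,0,0,1],[-0.4,0,0,0,1],[-0.4,0,0,0,1],[-0.4,0,0,0,1],[-0.4,0,0,0,0.7],[-0.4,0,0,0,0],[-0.4,0,0,0,0]]]' >/dev/null
python3 -m handwheel '[[[1,0,0,0,0],[1,0,0,0,0],[1,0,0,0,0],[1,0,0,0,0],[1,0,0,0,0],[1,-0.01,0,0,-0.7],[1,0,0,0,-0.7],[1,0,0,0,-0.7],[1,0,0,0,-0.7],[1,0,0,0,-0.7]]]'
python3 -m handwheel '[[[1,0,0,0,-0.7],[1,0,0,0,-0.7],[1,0,0,0,-0.7],[1,0,0,0,-0.7],[1,0,0,0,-0.7],[1,0,0,0,-0.7],[1,0,0,0,0],[1,0,0,0,0],[1,0,0,0,0],[1,0,0,0,0]]]'
python3 mark.py
python3 -m handwheel '[[[-0.4,0,0,0,0],[-0.4,0,0,0,0],[-0.4,0,0,0,0],[-0.4,0,0,0,0],[-0.4,0,0,0,0]]]' >/dev/null
python3 mark.py; python3 knob.py
```

```text
time_s: 27.5
eef_pos: [522.7, 36.4, 127.5]
ee_rot: [0.001, -0.183, 0.983, -0.001]
force: [2.5, -4.1, 3.2]
grip_width: 0.5
grip_force: 40.0
time_s: 28.5
eef_pos: [521.8, 36.6, 127.0]
ee_rot: [-0.001, 0.106, 0.994, -0.0]
force: [-4.6, -2.8, 3.3]
grip_width: 0.499
grip_force: 45.7
28.55 hub [array([328.31243973, 312.        ])] Tz 0.657
mark [306.6 284.9] 104 ang -2.9915 r 14.8
29.1 hub [array([327.93743985, 311.04908566])] Tz 0.007
mark [296.  291.2] 108 ang -2.6757 r 14.9
29.15 [522.2  36.7 127.1] [-0.5 -0.3  0.2] [-0.016 -0.024 -0.012] q6 -1.51
hub [327.91510365 310.99012833] [  39   55   39   33 1013]
0.0 [310.2 281.6] 0.04 [313.5 288.2] 0.08 [316.7 294.6] 0.12 [319.9 300.7] 0.16 [323.  306.5] 0.2 [326. 312.] 0.24 [329.  317.2] 0.28 [331.8 322. ] 
T -0.008685306443378154 [ 0.04 -0.11 -0.01]
T -0.008152909868289707 [ 0.04 -0.12 -0.01] grip 0.0 0.698667844324747
```

Springback 0.316 → 0.38 N·m: the tip bears. I need a held mark angle of about −3.39, and I'll approach it carefully.

```bash
python3 -m handwheel '[[[-0.4,0,0,0,1],[-0.4,0,0,0,1],[-0.4,0,0,0,1],[-0.4,0,0,0,1],[-0.4,0,0,0,1],[-0.4,0,0,0,1],[-0.4,0,0,0,0.5],[-0.4,0,0,0,0],[-0.4,0,0,0,0]]]' >/dev/null
python3 -m handwheel '[[[1,0,0,0,0],[1,0,0,0,0],[1,0,0,0,0],[1,0,0,0,0],[1,0,0,0,0]]]'
python3 mark.py
python3 -m handwheel '[[[1,0,0,0,-0.6],[1,0,0,0,-0.6],[1,0,0,0,-0.6],[1,0,0,0,-0.6],[1,0,0,0,-0.6],[1,0,0,0,-0.6],[1,0,0,0,-0.6],[1,0,0,0,-0.6],[1,0,0,0,0],[1,0,0,0,0]]]'
python3 -m handwheel '[[[1,0,0,0,0],[1,0,0,0,0]]]' >/dev/null
python3 mark.py
```

```text
time_s: 30.55
eef_pos: [522.6, 36.5, 127.5]
ee_rot: [0.0, -0.339, 0.941, -0.0]
force: [1.7, -2.5, 4.8]
grip_width: 0.504
grip_force: 40.3
30.6 hub [array([316.45155039, 311.0998062 ])] Tz -0.037
mark [317.  277.8] 101 ang -2.6649 r 14.9
time_s: 31.6
eef_pos: [522.0, 36.7, 127.1]
ee_rot: [-0.0, -0.013, 1.0, -0.0]
force: [-2.0, -0.4, 4.5]
grip_width: 0.508
grip_force: 41.0
31.85 hub [array([324.90847128, 312.75657254])] Tz 0.557
mark [323.2 279.7] 95 ang 3.0232 r 15.0
```

```bash
python3 -m handwheel '[[[1,0,0,0,-0.4],[1,0,0,0,-0.3],[1,0,0,0,0],[1,0,0,0,0],[1,0,0,0,0],[1,0,0,0,0],[1,0,0,0,0],[1,0,0,0,0]]]'
python3 mark.py
python3 -m handwheel '[[[-0.4,0,0,0,0],[-0.4,0,0,0,0],[-0.4,0,0,0,0],[-0.4,0,0,0,0],[-0.4,0,0,0,0]]]' >/dev/null
python3 mark.py; python3 knob.py
```

```text
time_s: 32.65
eef_pos: [522.0, 36.5, 127.0]
ee_rot: [-0.0, 0.037, 0.999, -0.0]
force: [-5.0, -1.5, 4.8]
grip_width: 0.504
grip_force: 41.7
32.7 hub [array([326.55447471, 312.39007782])] Tz 0.686
mark [324.8 279.8] 94 ang 2.9292 r 14.7
33.25 hub [array([326.14244186, 312.08042636])] Tz 0.035
mark [308.6 282.9] 101 ang -2.9704 r 14.8
33.3 [522.2  36.7 127. ] [0.4 0.3 0.3] [0.03  0.035 0.002] q6 -1.65
hub [326.21121121 312.13613614] [ 37  56  39  33 999]
0.0 [313.2 280.5] 0.04 [315.4 287.5] 0.08 [317.6 294.2] 0.12 [319.7 300.6] 0.16 [321.8 306.8] 0.2 [323.8 312.6] 0.24 [325.7 318. ] 0.28 [327.6 323.1] 
T 0.001793035346836404 [-0.02  0.11  0.  ]
T 0.001262016009115258 [-0.03  0.11  0.  ] grip 0.0 0.6987892828584645
```

Springback 0.384 rad → about 0.44–0.46 N·m, collar ≈0.197 rad. Retreat and hand in.

```bash
python3 -m handwheel '[[[-0.6,0,0,0,0],[-0.6,0,0,0.3,0],[-0.6,0,0,0.5,0],[-0.6,0,0,0.8,0],[-0.6,0,0,0.8,0],[-0.6,0,0,0.6,0],[-0.6,0,0,0,0],[-0.6,0,0,0,0],[-0.6,0,0,0,0]]]' && python3 -c "
from rig import ctrl
print(ctrl.finish_job())"
```

```text
time_s: 34.2
eef_pos: [521.8, 36.7, 275.8]
ee_rot: [-0.001, 0.038, 0.999, 0.0]
force: [-0.1, 0.3, 0.2]
grip_width: 0.801
grip_force: 0.0
the job is handed in; nothing more can be done
None
```

I swung the collar onto the flat and tightened the knob to about 0.45 N·m, estimated from its springback. The collar reads about 0.20 rad against roughly 0.18 to 0.20 for the flat. I then released the knob, backed the arm clear and handed the job in at 34 s; no verdict came back.

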